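# Clamp the suction pipe to the bench fume extractor

### The arm

A 7-joint arm with a two-finger parallel gripper is mounted at the origin on the work surface. World frame = base frame: x ahead of the robot, y to its left, z up, the work surface at z = 0. Lengths are in mm, angles in rad, forces in N, time in s.
With the tool pointing down it reaches from about 400 to 875 mm from the base axis. Payload 4.4 kg.
Tool frame: the origin (TCP) lies on the centre line of the jaws, within the pads' length; the fingertips stand 19 mm ahead of it and the grasp point (between the pads) is the TCP; z points along the fingers, y is the line along which they close (so a half turn about z gives the same grasp; the last joint's range is limited). The gripper opens to 85 mm and grips with 20 to 120 N. Pads are 22 mm wide; open, the fingers measure 114 mm over their backs; the gripper's body (76 mm by 85 mm) begins 54 mm behind the grasp point. The pads swing forward as they close: fully open they stand 13 mm farther back than shut.
Start: joints at [1.035, 0.628, 0.038, 1.517, -0.027, 0.996, -0.02], TCP at [294.288, -579.579, 250.313] pointing down, gripper open.
Joint ranges: [-3.06, 3.06], [-0.37, 2.12], [-1.25, 1.32], [0.18, 2.47], [-1.1, 4.24], [0.23, 1.98], [-2.94, 2.94]. Speed limits (rad/s): [2.57, 2.57, 3.14, 3.14, 3.14, 3.14, 3.14].

### API

Orientations are given as [roll, pitch, yaw] about the fixed x, y, z axes, in that order (R = Rz(yaw) Ry(pitch) Rx(roll)).
In Python, from cell import ctrl, viewer, silhouettes gives the robot as it stands.
- The arm moves only by the shell command python3 -m creep 'ROWS'. ROWS is JSON, a list of rows, each an object with "jaw": the gripper command: -1 is shut, 1 is fully open, values between are in proportion; "xyz": the shift along the tool's x, y, z in mm, a list of three; "angular": the turn, a rotation vector about the tool's x, y, z in rad, a list of three. In form: [{"jaw": jaw, "xyz": [tx, ty, tz], "angular": [rx, ry, rz]}, ...]. A call has 1 to 12 rows; each row is the pose to reach, as a shift and turn from the pose commanded when the call began, along the tool's axes at that moment; what a row does not reach only later rows make up. A row lasts 1/8 s, in which the tool goes at most 62.5 mm and 10.7 degrees, less where a joint would pass 70% of its speed; a pose out of reach is approached as far as the arm can. A call with a gripper value outside its range is refused whole. The fingers move at their own pace and stop on an object; the grip force is fixed at half the most. Time passes only in rows, so rows that repeat a pose let the fingers close. It gives the time, the measured TCP pose, the force, the opening and the grip force at its end, in the units of the state.
- ctrl.read_state(): the state, without advancing time (a new reading comes with each control period).
- viewer.get_image(name): name is "side" or "top" or "wrist"; returns (picture, depth): 400x640x3 uint8, red, green, blue; 400x640 float32, mm along the optical axis (not along the pixel's ray), 0 where there is no reading.
- viewer.camera_model(name): a dict with "fx", "fy", "cx", "cy" (pixels), "T" (4x4, takes a point from camera to world coordinates). Camera axes: x right, y down, z forward; pixel columns grow to the right and rows downward; lengths in mm; the calibration is good to about 2 mm. A picture is of the moment at which its call begins: read the wrist's pose just before it. camera_model takes no time and is no camera call; for the wrist camera it gives the pose at the moment of the call.
- ctrl.finish_job(): hands the job in; it is judged then, once.
Trained networks look in the newest picture that a camera, given by its name, has taken for a name from the list of things; names that differ only in an ending like _2 or _b are one class to them, and where a whole thing is asked for, a point or a joint stands for the part that bears it (a point fixed in the world has none). Each returns a list of dicts, best first, with "score" (0 to 1); they miss things now and then, are a little off and sometimes report something else, mostly with a low value. They report only what shows in the picture. A call takes as long as a camera call.
- silhouettes(camera, target): "pixels" (400x640 bool, what is visible of it) and "xy" ([column, row] in pixels, amid what is visible of it).
The state is a dict: "clock": time; "qpos": joint angles; "qd": joint speeds; "tau": joint torques, N m; "eef_pos": TCP position; "tool_rot": TCP orientation; "force": force on the tool from outside, world axes, zero at the start; "torque": the same for the moment, N m; "width": finger opening in mm; "gripper_force": force on a finger pad.
Only numpy, scipy, OpenCV 4.12 (cv2) and the standard library are available. Lean on these libraries where they do the work, as an engineer would, in place of code of your own. Each camera call takes 0.05 s, during which the arm holds its last target. There are 200 camera calls.

### The job

Push the black suction pipe fully home onto the extractor's barbed stub, then slide the steel clamp band along the pipe until it sits between the two white lines, covering neither, and finally turn its red key clockwise (seen from above) until it is snug against its stop. Leave the pipe fully home and the band between the lines, let go, and leave the meter, pliers and tin where they are.

Things in the scene. Friction and masses are not known exactly. Their poses are not given: they have to be found in the camera images.
- rig: Brown hardboard 460 x 570 mm, 4 mm thick, fixed, carrying everything. Origin at bench height straight below the level pipe axis, which is 75 mm up; x square to the pipe, y along the pipe towards the extractor, z up. Two plywood saddles 70 mm wide, 62 mm high, stand under the pipe.
- pipe (a joint): How far the rigid black suction pipe (50 mm diameter, 188 mm long) still is from fully home, in m: 0 = home, its cuff touching the neck; up to 0.06 = pulled out towards the rig's -y. Slides along the rig's y only, friction 8 N, stays where left, cannot come off or turn. The band rides along with it.
- pipe_end (a point): Centre of the pipe's free end: the flat face, looking to the rig's -y, of an orange collar 72 mm in diameter and 12 mm thick, on the pipe's axis.
- cuff_mark (a point): Point on the pipe's axis midway between the two white painted lines on its cuff. The lines are 3 mm wide rings, 22 mm apart between their inner edges; the mark is 35 mm from the pipe's mouth.
- band (a joint): How far the clamp band has been slid along the pipe towards the extractor, in m, 0 to 0.075; it is exactly between the lines at 0.060. Friction 4 N, stays where it is left, does not turn round the pipe, can be pushed either way.
- band_mid (a point): Centre of the steel clamp band, on the pipe's axis. The band is 14 mm wide along the pipe, 55 mm in diameter. Its screw housing is on the rig's -x side (28 to 48 mm from the axis, 36 mm tall). A brass-coloured tail creeps over the band's top as the screw is tightened.
- band_tab (a point): Centre of the upright steel tab on top of the band, 22 mm across the pipe, 14 mm along it, rising from 26 to 48 mm above the pipe's axis: the place to push the band.
- screw (a joint): Turn of the clamp screw in rad: 0 = loosest, grows clockwise seen from above, hard stop at 2.9 = snug. Starts between 0 and 0.5. Its turning resistance rises from 0.08 to about 0.14 N m; it stays where it is left.
- key (a point): Centre of the red flat key on the screw's vertical axis, 40 mm to the rig's -x side of the pipe's axis and 64 mm above it. 34 mm long (its x axis), 9 mm thick (its y axis), 26 mm tall; its underside clears the tab's top by 3 mm. Turns with the screw; at screw = 0 its x axis is the rig's x axis.
- meter: Yellow multimeter 75 x 145 x 32 mm, lying loose on the hardboard; bystander. Origin at the centre of its underside.
- pliers: Pliers with a red and a blue handle, about 150 mm long, 16 mm high, loose; bystander. Origin underneath, near the pivot.
- tin: Flat round tin 54 mm in diameter, 18 mm high, loose; bystander. Origin at the centre of its underside.
- port (a point): Centre of the extractor's port mouth, on the pipe's axis at rig y = +60 mm: the end of an aluminium neck 66 mm in diameter, 45 mm long, from which the brass barbed stub (43 mm diameter, 67 mm long) points to the rig's -y. Behind it stands the blue-grey extractor, 200 mm wide, 150 mm high, from rig y = +110 to +300 mm.

How it is judged:
By the outcome, as a careful person would: the job done as asked, in the order asked, and still so for the second after the job is handed in, with the robot touching nothing.
It also fails if it takes over 67 s, if anything falls off the work surface, if the arm or the gripper's body presses on something with over 40 N, if the wrist force passes 120 N, or if a joint passes its speed limit or range.

## Working session

There is one attempt and no reset: what is moved stays moved. The work goes in short steps, Python scripts to look and compute and a shell command to move; the robot and the scene stay as the last step left them, time stands still between calls to the robot, and variables do not carry over. Pictures are saved under pics/ and viewed, at most 10 in all, crops included, and the job is handed in when it is done.

```bash
mkdir -p pics; ls
cat > h.py <<'E'
import numpy as np, cv2
from cell import ctrl, viewer, silhouettes
def pts(cam, d, mask):
    m=viewer.camera_model(cam); v,u=np.nonzero(mask&(d>0)); z=d[v,u]
    P=np.c_[(u-m['cx'])/m['fx']*z,(v-m['cy'])/m['fy']*z,z]
    return P@m['T'][:3,:3].T+m['T'][:3,3]
E
python3 - <<'E'
from h import *
print(ctrl.read_state())
for c in ['top','side']:
    p,d=viewer.get_image(c); cv2.imwrite(f'pics/{c}0.png',p[:,:,::-1])
    np.savez(f'{c}0.npz',p=p,d=d)
    print(c,viewer.camera_model(c)['T'].round(2).tolist())
    for t in ['rig','pipe','pipe_end','band','key','screw','meter','pliers','tin']:
        for r in silhouettes(c,t)[:1]:
            P=pts(c,d,r['pixels'])
            if len(P): print(t,round(r['score'],2),r['xy'],len(P),np.median(P,0).round(0),np.percentile(P,2,axis=0).round(0),np.percentile(P,98,axis=0).round(0))
E
```

```text
pics
{'clock': 0.0, 'qpos': array([ 1.03519307,  0.62933063,  0.03842299,  1.51835185, -0.02702726,
        0.9962545 , -0.01999193]), 'qd': array([ 0.00013001, -0.00158877,  0.00164887,  0.00040776, -0.0010354 ,
       -0.00015392, -0.00042447]), 'tau': array([-8.93617766e-05, -5.63389349e+01,  1.22642655e+00, -1.93441540e+01,
        1.10648770e-02,  1.05582591e-02,  2.10607664e-05]), 'eef_pos': array([ 294.04963198, -579.05137996,  249.40388196]), 'tool_rot': array([-3.13976525e+00, -1.13084610e-05,  4.69812190e-01]), 'force': array([0.29957493, 0.16420544, 0.52991161]), 'torque': array([0.00394415, 0.00036094, 0.00647243]), 'gripper_force': 0.0, 'width': 85.05472476603582}
top [[-0.0, -1.0, 0.04, 531.28], [-1.0, 0.0, 0.01, -25.98], [-0.01, -0.04, -1.0, 861.69], [0.0, 0.0, 0.0, 1.0]]
rig 0.83 [399.4, 223.0] 75831 [ 535. -157.    5.] [ 328. -392.    1.] [769. 144. 151.]
pipe 0.95 [309.3, 224.3] 3677 [528.   3.  98.] [503. -86.  82.] [565.  94. 152.]
pipe_end 0.86 [308.1, 222.7] 3688 [530.   1.  98.] [504. -86.  81.] [567.  93. 152.]
band 0.91 [322.8, 219.1] 447 [543. -19. 123.] [50
[... 623 characters left out ...]
 -370.    1.] [769. 155. 149.]
pipe 0.86 [341.8, 230.3] 4022 [531.  36.  94.] [500. -81.  45.] [577. 100. 148.]
pipe_end 0.72 [323.1, 184.6] 425 [569. -12. 137.] [ 552. -191.    4.] [612.  -9. 152.]
band 0.91 [324.4, 199.7] 1021 [561. -11. 110.] [505. -32.  59.] [584.  -8. 152.]
key 0.84 [327.7, 186.7] 406 [568. -12. 137.] [ 552. -164.   35.] [590.  -9. 152.]
screw 0.95 [324.1, 187.3] 422 [569. -12. 137.] [ 552. -193.   33.] [608.  -9. 152.]
meter 0.74 [244.7, 250.3] 3338 [691.  60.  35.] [652. -25.  10.] [738. 113.  41.]
pliers 0.77 [403.1, 234.7] 902 [425. -53.  17.] [ 390. -138.    4.] [446.   1.  21.]
tin 0.81 [272.9, 192.1] 496 [ 696. -133.   21.] [ 672. -163.    5.] [ 723. -117.   24.]
```

```bash
python3 -c "
import cv2
a=cv2.imread('pics/top0.png')[100:340,200:600];b=cv2.imread('pics/side0.png')[130:330,220:480]
cv2.imwrite('pics/a.png',cv2.resize(a,None,fx=2,fy=2,interpolation=2))
cv2.imwrite('pics/b.png',cv2.resize(b,None,fx=3,fy=3,interpolation=2))"
```

```text
(no output)
```

View pics/a.png

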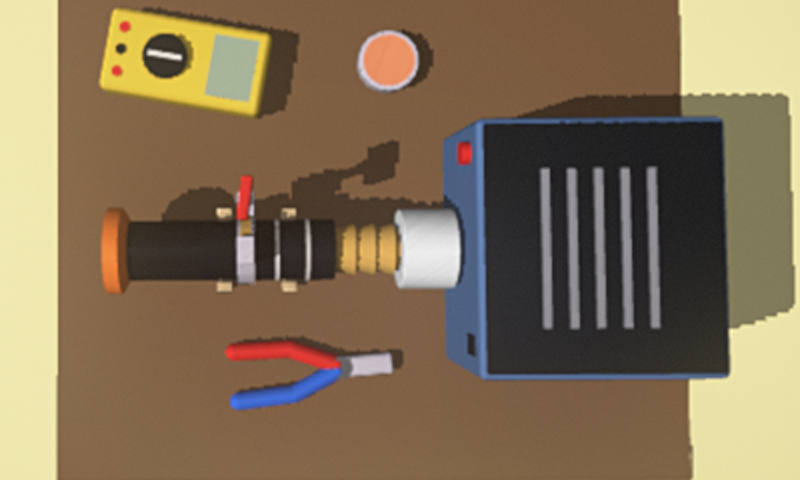

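View pics/b.png

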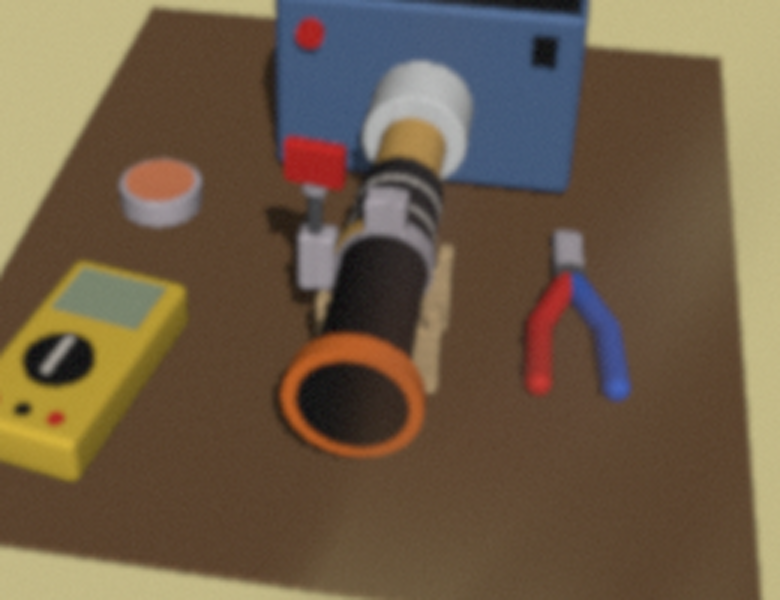

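The top view shows the orange collar at left (col ~257, row 225), band and tab at col ~322, white lines at cols ~338 and 354, and neck at right. So the pipe runs along world −y towards the extractor, and the key is on the +x side. The side view confirms the upright tab, with the key beside it.

```bash
cat > m.py <<'E'
from h import *
def full(cam,d):
    m=viewer.camera_model(cam); v,u=np.mgrid[:400,:640]
    P=np.stack([(u-m['cx'])/m['fx']*d,(v-m['cy'])/m['fy']*d,d],-1)
    return P@m['T'][:3,:3].T+m['T'][:3,3]
def measure(cam,p,d):
    W=full(cam,d); x,y,z=W[...,0],W[...,1],W[...,2]; h=cv2.cvtColor(p,cv2.COLOR_RGB2HSV).astype(int); H,S,V=h[...,0],h[...,1],h[...,2]
    ok=(d>0)&(x>480)&(x<600)&(y>-200)&(y<130)
    def rep(n,k):
        if k.sum()>5:
            Q=W[k]; print(cam,n,k.sum(),np.median(Q,0).round(1),np.percentile(Q,5,axis=0).round(1),np.percentile(Q,95,axis=0).round(1))
    rep('collar',ok&(H>5)&(H<18)&(S>180)&(z>45)&(y>30))
    rep('key',ok&((H<5)|(H>174))&(S>170)&(z>120))
    rep('tabtop',ok&(S<60)&(z>112)&(z<128)&(abs(x-532)<20))
    wl=ok&(S<50)&(V>130)&(z>88)&(z<106)&(y>-130)&(y<90)
    rep('white',wl); 
    ys=y[wl]; print(' white hist',np.histogram(ys,np.arange(-110,20,4)) [0] if len(ys) else '')
    rep('pipe',ok&(V<70)&(z>85)&(z<104))
    rep('brass',ok&(H>12)&(H<25)&(S>90)&(z>80)&(y<-60)&(V>100))
    rep('neck',ok&(S<50)&(z>85)&(y<-105))
    k=ok&(V<70)&(z>92)&(z<104)
    a=[(yy,np.median(x[k&(abs(y-yy)<4)])) for yy in range(-80,80,8) if (k&(abs(y-yy)<4)).sum()>5]
    if len(a)>3: print(' axis fit x=a*y+b',np.polyfit(*np.array(a).T,1))
    k=ok&((H<5)|(H>174))&(S>170)&(z>120)
    if k.sum()>20: print(' key fit dy/dx',np.polyfit(x[k],y[k],1)[0])
if __name__=='__main__':
    for c in ['top','side']:
        f=np.load(c+'0.npz'); measure(c,f['p'],f['d'])
        W=full(c,f['d']);k=(f['d']>0)&(W[...,2]<10)&(W[...,2]>-5)&(cv2.cvtColor(f['p'],cv2.COLOR_RGB2HSV)[...,1]>100)&(f['p'][...,0]<140)
        print(cv2.minAreaRect(W[k][:,:2].astype(np.float32)))
E
python3 m.py
```

```text
top collar 291 [526.9  90.8 107.4] [499.2  85.5  94.7] [555.2  96.5 111.8]
top key 123 [570.6 -17.4 151.9] [ 554.  -188.8  126.3] [598.  -14.3 153.8]
top tabtop 125 [528.2 -18.5 123.1] [517.3 -24.8 120.6] [537.6 -12.2 125.3]
top white 176 [516.7 -23.   96.8] [505.2 -68.6  89.7] [551.3 -10.2 101.6]
 white hist [ 0  0  0  0  0  0  0  0  0  0 54  0  0  0  0  0 24  0  0  0  0 13 29 18
 38  0  0  0  0  0  0  0]
top pipe 2420 [528.2   6.5  97.1] [507.  -84.5  87.4] [548.   71.4 100.9]
top brass 652 [ 527.9 -117.6   91.3] [ 511.4 -138.8   83.5] [544.2 -96.   95.9]
top neck 1147 [ 527.8 -166.4  103.9] [ 500.1 -188.3   88.8] [ 556.9 -144.7  109.5]
 axis fit x=a*y+b [2.18446031e-04 5.28243601e+02]
 key fit dy/dx -3.120994264207716
((565.8894653320312, 70.344970703125), (1006.6526489257812, 502.751953125), 85.36276245117188)
side collar 647 [531.9  98.   97.4] [497.3  87.7  48.3] [560.8  99.9 109.8]
side key 279 [569.2 -12.  141.3] [554.1 -15.8 128.9] [584.3  -9.2 151.6]
side tabtop 136 [529.2 -10.7 121.1] [519.2 -21.3 113.2] [539.   -7.8 123.3]
side white 95 [558.4 -10.6  93.1] [512.8 -18.4  89.5] [574.4  -7.8 104.8]
 white hist [ 0  0  0  0  0  0  0  0  0  0  0  0  0  0  0  0  0  0  0  0  0  0  6 16
 42 31  0  0  0  0  0  0]
side pipe 1271 [526.9  32.6  95.9] [508.7 -78.5  86.5] [549.   99.6  99.8]
side brass 251 [ 526.6 -117.    91.6] [ 512.5 -135.4   82.8] [544.4 -99.7  95. ]
side neck 617 [ 527.1 -155.7  101.2] [ 501.7 -194.3   88. ] [ 555.9 -141.7  108.4]
 axis fit x=a*y+b [2.84501234e-02 5.27983415e+02]
 key fit dy/dx -0.6472977432374492
((516.4896850585938, -777.6375732421875), (2475.2333984375, 1907.3961181640625), 10.469893455505371)
```

```bash
R='{"jaw":-1,"xyz":[532,-531,0],"angular":[0,0,-2.672]}'; true; python3 -m creep '[{"jaw":-1,"xyz":[532,-531,0],"angular":[0,0,-2.672]},{"jaw":-1,"xyz":[532,-531,0],"angular":[0,0,-2.672]},{"jaw":-1,"xyz":[532,-531,0],"angular":[0,0,-2.672]},{"jaw":-1,"xyz":[532,-531,0],"angular":[0,0,-2.672]},{"jaw":-1,"xyz":[532,-531,0],"angular":[0,0,-2.672]},{"jaw":-1,"xyz":[532,-531,0],"angular":[0,0,-2.672]},{"jaw":-1,"xyz":[532,-531,0],"angular":[0,0,-2.672]},{"jaw":-1,"xyz":[532,-531,0],"angular":[0,0,-2.672]},{"jaw":-1,"xyz":[532,-531,0],"angular":[0,0,-2.672]},{"jaw":-1,"xyz":[532,-531,0],"angular":[0,0,-2.672]},{"jaw":-1,"xyz":[532,-531,0],"angular":[0,0,-2.672]},{"jaw":-1,"xyz":[532,-531,0],"angular":[0,0,-2.672]}]'; python3 -c "
from h import *
s=ctrl.read_state();print(s['qpos'].round(2),s['eef_pos'],s['tool_rot'])"
```

```text
clock: 2.5
eef_pos: [528.5, 134.8, 250.6]
tool_rot: [3.141, 0.001, 2.725]
force: [1.2, -0.3, -0.2]
width: 0.2
gripper_force: 0.0
[ 0.11  0.54 -0.62  1.8   0.39  0.93  0.47] [528.5121854  134.80852229 250.62982354] [3.14146182e+00 1.10371122e-03 2.72519458e+00]
```

```bash
python3 -m creep '[{"jaw":-1,"xyz":[0,0,50],"angular":[0,0,-0.18]},{"jaw":-1,"xyz":[0,0,100],"angular":[0,0,-0.36]},{"jaw":-1,"xyz":[0,0,150],"angular":[0,0,-0.416]},{"jaw":-1,"xyz":[0,0,170],"angular":[0,0,-0.416]},{"jaw":-1,"xyz":[0,0,170],"angular":[0,0,-0.416]},{"jaw":-1,"xyz":[0,0,170],"angular":[0,0,-0.416]}]'
python3 - <<'E'
from h import *
s=ctrl.read_state();print(s['qpos'].round(2),s['eef_pos'],s['tool_rot'],s['force'])
p,d=viewer.get_image('side'); cv2.imwrite('pics/c.png',cv2.resize(p[130:330,220:480,::-1],None,fx=3,fy=3))
E
```

```text
clock: 3.25
eef_pos: [528.4, 133.2, 81.2]
tool_rot: [-3.142, 0.001, 3.135]
force: [0.1, 0.1, 0.2]
width: 0.2
gripper_force: 0.0
[ 0.05  0.79 -0.55  1.94  0.7   0.61  0.61] [528.37549479 133.15474498  81.17283784] [-3.14152265e+00  1.25453361e-03  3.13546884e+00] [0.06958795 0.05534543 0.19847933]
```

View pics/c.png

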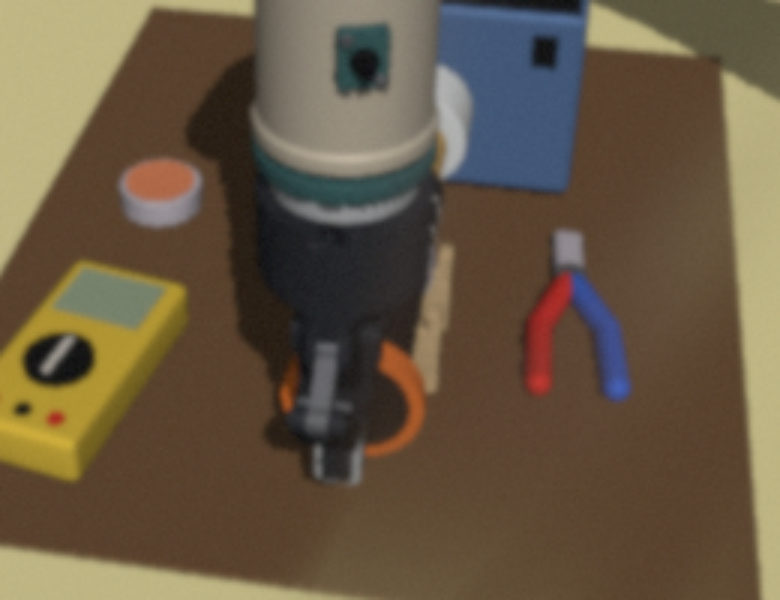

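The gripper stands in front of the collar, with the fingers at (335,440) in the crop. I'll push now.

```bash
python3 -m creep '[{"jaw":-1,"xyz":[0,-8,0],"angular":[0,0,0]},{"jaw":-1,"xyz":[0,-15,0],"angular":[0,0,0]},{"jaw":-1,"xyz":[0,-20,0],"angular":[0,0,0]},{"jaw":-1,"xyz":[0,-25,0],"angular":[0,0,0]},{"jaw":-1,"xyz":[0,-30,0],"angular":[0,0,0]},{"jaw":-1,"xyz":[0,-35,0],"angular":[0,0,0]},{"jaw":-1,"xyz":[0,-40,0],"angular":[0,0,0]},{"jaw":-1,"xyz":[0,-45,0],"angular":[0,0,0]},{"jaw":-1,"xyz":[0,-50,0],"angular":[0,0,0]},{"jaw":-1,"xyz":[0,-55,0],"angular":[0,0,0]},{"jaw":-1,"xyz":[0,-60,0],"angular":[0,0,0]},{"jaw":-1,"xyz":[0,-62,0],"angular":[0,0,0]}]'
```

```text
clock: 4.8
eef_pos: [528.9, 76.0, 82.1]
tool_rot: [3.133, 0.005, 3.138]
force: [-0.9, 12.1, 3.2]
width: -0.1
gripper_force: 1.5
```

```bash
python3 -m creep '[{"jaw":-1,"xyz":[0,-2,0],"angular":[0,0,0]},{"jaw":-1,"xyz":[0,-4,0],"angular":[0,0,0]},{"jaw":-1,"xyz":[0,-6,0],"angular":[0,0,0]},{"jaw":-1,"xyz":[0,-6,0],"angular":[0,0,0]}]';python3 -m creep '[{"jaw":-1,"xyz":[0,-1.5,0],"angular":[0,0,0]},{"jaw":-1,"xyz":[0,-3,0],"angular":[0,0,0]},{"jaw":-1,"xyz":[0,-3,0],"angular":[0,0,0]}]'
```

```text
clock: 5.3
eef_pos: [529.5, 74.6, 83.3]
tool_rot: [3.127, 0.008, -3.141]
force: [-2.5, 17.6, 8.3]
width: 0.2
gripper_force: 4.3
clock: 5.68
eef_pos: [529.8, 73.9, 83.7]
tool_rot: [3.124, 0.009, -3.14]
force: [-2.7, 21.1, 9.9]
width: 0.0
gripper_force: 8.0
```

Run:
```python
from m import *
p,d=viewer.get_image('top'); cv2.imwrite('pics/d.png',cv2.resize(p[150:300,220:480,::-1],None,fx=3,fy=3))
measure('top',p,d)
```

```text
top collar 16 [550.   37.  103.3] [544.3  33.1  95.1] [556.8  41.6 107. ]
top key 131 [571.7 -70.3 151.8] [ 554.6 -189.1  126.1] [597.9 -67.  154.1]
top tabtop 135 [529.6 -71.6 122.8] [518.7 -78.  114.1] [539.  -64.5 125.1]
top white 161 [515.  -96.1  97. ] [ 505.1 -123.1   89.1] [542.4 -65.6 101.1]
 white hist [ 0  0  1 26  0  0  0  0 17 22 20  9  0  0  0  0  0  0  0  0  0  0  0  0
  0  0  0  0  0  0  0  0]
top pipe 2273 [529.6 -52.3  96.8] [ 508.2 -140.7   87.2] [549.5   7.8 101. ]
top brass 42 [544.1 -71.5  97.7] [ 504.6 -134.9   81. ] [550.7 -67.  102.6]
top neck 1786 [ 529.3 -153.2  100. ] [ 503.3 -187.3   88.7] [ 555.3 -110.5  108.9]
 axis fit x=a*y+b [9.42172363e-02 5.32918944e+02]
 key fit dy/dx -2.062152528196801
```

View pics/d.png

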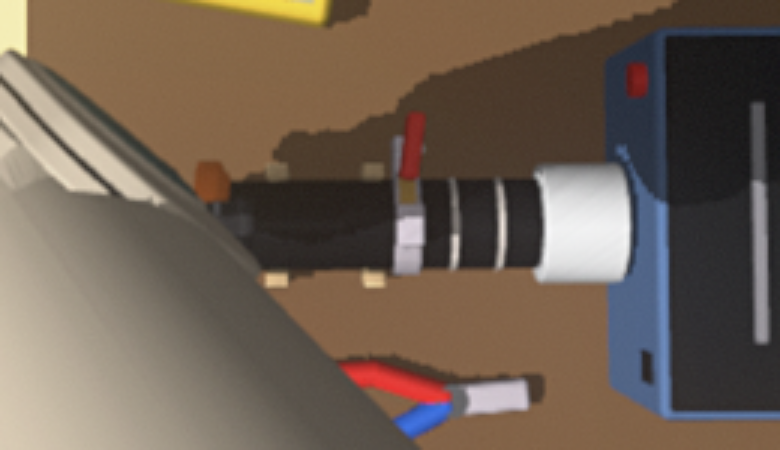

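The pipe is home: the cuff touches the neck at col ~540 of the crop. The band sits left of the two lines (crop cols 455 and 500). I'll back off, rise and go above the tab.

```bash
python3 -m creep '[{"jaw":-1,"xyz":[0,15,0],"angular":[0,0,0]},{"jaw":-1,"xyz":[0,28,0],"angular":[0,0,0]},{"jaw":-1,"xyz":[0,28,-60],"angular":[0,0,0]},{"jaw":-0.2,"xyz":[0,28,-120],"angular":[0,0,0]},{"jaw":-0.2,"xyz":[0,0,-140],"angular":[0,0,0]},{"jaw":-0.2,"xyz":[0,-50,-140],"angular":[0,0,0]},{"jaw":-0.2,"xyz":[0,-100,-140],"angular":[0,0,0]},{"jaw":-0.2,"xyz":[0,-133,-140],"angular":[0,0,0]},{"jaw":-0.2,"xyz":[0,-133,-140],"angular":[0,0,0]},{"jaw":-0.2,"xyz":[0,-133,-140],"angular":[0,0,0]},{"jaw":-0.2,"xyz":[0,-133,-140],"angular":[0,0,0]}]'
python3 - <<'E'
from m import *
p,d=viewer.get_image('wrist'); cv2.imwrite('pics/e.png',p[:,:,::-1])
s=ctrl.read_state();print(s['qpos'].round(2),s['eef_pos'],s['tool_rot'],s['force'])
measure('wrist',p,d)
E
```

```text
clock: 7.1
eef_pos: [526.6, -69.5, 220.5]
tool_rot: [3.141, 0.0, 3.138]
force: [0.3, 0.9, 0.5]
width: 34.1
gripper_force: 0.0
[ 0.57  0.59 -0.74  1.87  0.51  0.88  1.14] [526.60557245 -69.54015248 220.47141544] [3.14129456e+00 1.60939351e-04 3.13791505e+00] [-0.47376397 -0.23367889  0.04335706]
wrist collar 1774 [518.3  36.  104. ] [495.3  30.5  79.5] [551.9  44.5 110.1]
wrist key 797 [565.5 -69.6 150.5] [ 552.2 -188.3  123.4] [597.8 -64.3 152. ]
wrist tabtop 556 [527.  -69.4 122.2] [518.2 -75.5 116. ] [538.7 -63.1 123.3]
wrist white 765 [516.7 -72.7  94.9] [ 506.6 -120.6   89.4] [564.2 -63.3 100.1]
 white hist [  0   0   0  75  23   0   0   0  79 135 142 138   0   0   0   0   0   0
   0   0   0   0   0   0   0   0   0   0   0   0   0   0]
wrist pipe 8953 [525.1 -51.   96.7] [ 508.4 -192.    87.4] [556.5  20.1  99.7]
wrist brass 17 [552.7 -72.2  92.4] [ 545.6 -103.7   82.7] [553.1 -65.9 128.9]
wrist neck 14941 [ 518.4 -119.4  256.4] [ 505.2 -196.5   91.9] [ 547.7 -107.6  283.3]
 axis fit x=a*y+b [-1.12478418e-01  5.25845809e+02]
 key fit dy/dx -2.02079963421257
```

View pics/e.png

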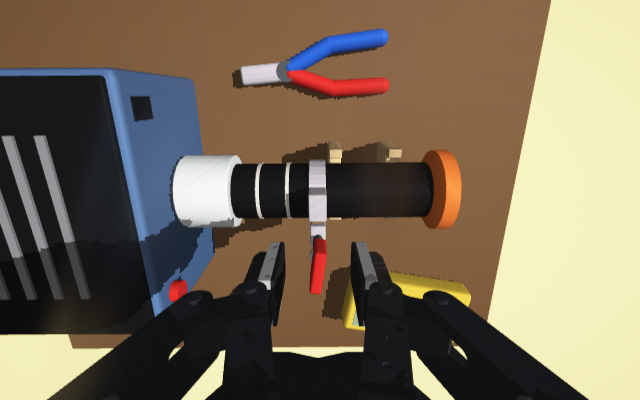

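The wrist view shows the tab centred at (317,190), lines at cols 258 and 288, neck face at 241 and the key at (319,265). The fingers will straddle the tab in y.

Run:
```python
from m import *
s=ctrl.read_state()
p,d=viewer.get_image('wrist'); W=full('wrist',d)
m=viewer.camera_model('wrist'); 
# column profile along pipe ridge: y for V at rows 183-197, plane z of the pipe top
for r in (180,190,200):
    g=p[r-3:r+4].max(2).mean(0)
    print(r,[(c,int(g[c]),round(float(W[r,c,1]),1)) for c in list(range(236,246))+list(range(254,264))+list(range(284,294))+list(range(306,330))])
```

```text
180 [(236, 26, -137.9), (237, 26, -136.9), (238, 26, -135.7), (239, 26, -135.1), (240, 25, -134.4), (241, 26, -133.8), (242, 25, -132.6), (243, 26, -131.4), (244, 25, -131.0), (245, 25, -130.2), (254, 40, -122.4), (255, 153, -121.7), (256, 235, -120.7), (257, 235, -119.9), (258, 232, -119.0), (259, 69, -118.1), (260, 26, -117.4), (261, 25, -116.7), (262, 26, -115.8), (263, 26, -114.8), (284, 48, -97.2), (285, 194, -96.3), (286, 236, -95.5), (287, 235, -94.6), (288, 227, -93.8), (289, 25, -92.9), (290, 25, -92.2), (291, 24, -91.4), (292, 25, -90.5), (293, 25, -89.7), (306, 20, -78.8), (307, 15, -77.9), (308, 43, -77.1), (309, 191, -76.2), (310, 207, -75.3), (311, 207, -74.5), (312, 207, -73.7), (313, 207, -72.8), (314, 207, -72.0), (315, 207, -71.2), (316, 207, -70.4), (317, 208, -69.5), (318, 208, -68.7), (319, 208, -67.9), (320, 207, -67.0), (321, 208, -66.2), (322, 208, -65.4), (323, 208, -64.5), (324, 208, -63.8), (325, 203, -62.9), (326, 25, -62.0), (327, 24, -61.1), (328, 25, -60.3), (329, 24, -59.4)]
190 [(236, 27, -137.6), (237, 26, -136.4), (238, 27, -135.7), (239, 26, -134.5
[... 1265 characters left out ...]
 -117.4), (261, 25, -116.6), (262, 25, -115.8), (263, 24, -114.9), (284, 38, -97.3), (285, 140, -96.4), (286, 124, -95.5), (287, 124, -94.7), (288, 120, -93.9), (289, 24, -93.1), (290, 14, -92.3), (291, 13, -91.4), (292, 14, -90.6), (293, 14, -89.9), (306, 13, -78.9), (307, 17, -78.0), (308, 63, -76.4), (309, 197, -75.6), (310, 215, -74.9), (311, 215, -74.1), (312, 215, -73.3), (313, 215, -72.6), (314, 215, -71.8), (315, 215, -71.0), (316, 215, -70.3), (317, 215, -69.5), (318, 215, -68.8), (319, 215, -68.0), (320, 215, -67.3), (321, 216, -66.5), (322, 216, -65.7), (323, 217, -65.0), (324, 218, -64.2), (325, 217, -63.5), (326, 184, -62.7), (327, 27, -61.2), (328, 26, -60.4), (329, 25, -59.5)]
```

```bash
python3 -m creep '[{"jaw":-0.2,"xyz":[-1,0,40],"angular":[0,0,0]},{"jaw":-0.2,"xyz":[-1,0,80],"angular":[0,0,0]},{"jaw":-0.2,"xyz":[-1,0,94],"angular":[0,0,0]},{"jaw":-0.2,"xyz":[-1,0,94],"angular":[0,0,0]},{"jaw":-1,"xyz":[-1,0,94],"angular":[0,0,0]},{"jaw":-1,"xyz":[-1,0,94],"angular":[0,0,0]},{"jaw":-1,"xyz":[-1,0,94],"angular":[0,0,0]},{"jaw":-1,"xyz":[-1,0,94],"angular":[0,0,0]}]'
```

```text
clock: 8.2
eef_pos: [528.7, -70.4, 127.8]
tool_rot: [3.142, 0.003, 3.136]
force: [-0.3, 1.5, 6.4]
width: 12.5
gripper_force: 60.5
```

```bash
python3 -m creep '[{"jaw":-1,"xyz":[-1,-5,0],"angular":[0,0,0]},{"jaw":-1,"xyz":[-1,-10,0],"angular":[0,0,0]},{"jaw":-1,"xyz":[-1,-15,0],"angular":[0,0,0]},{"jaw":-1,"xyz":[-1,-20,0],"angular":[0,0,0]},{"jaw":-1,"xyz":[-1,-25,0],"angular":[0,0,0]},{"jaw":-1,"xyz":[-1,-30,0],"angular":[0,0,0]},{"jaw":-1,"xyz":[-1,-35,0],"angular":[0,0,0]},{"jaw":-1,"xyz":[-1,-38,0],"angular":[0,0,0]},{"jaw":-1,"xyz":[-1,-38,0],"angular":[0,0,0]}]'
```

```text
clock: 9.32
eef_pos: [528.9, -107.6, 127.8]
tool_rot: [3.141, 0.002, 3.137]
force: [-2.2, 3.7, 7.0]
width: 12.4
gripper_force: 60.8
```

```bash
python3 -m creep '[{"jaw":-0.4,"xyz":[-1,0,0],"angular":[0,0,0]},{"jaw":-0.4,"xyz":[-1,0,0],"angular":[0,0,0]},{"jaw":-0.4,"xyz":[-1,0,-40],"angular":[0,0,0]},{"jaw":-0.2,"xyz":[-1,0,-90],"angular":[0,0,0]},{"jaw":-0.2,"xyz":[-40,0,-94],"angular":[0,0,0]},{"jaw":-0.2,"xyz":[-40,0,-94],"angular":[0,0,0]},{"jaw":-0.2,"xyz":[-40,0,-94],"angular":[0,0,0]}]'
python3 - <<'E'
from m import *
s=ctrl.read_state();print(s['qpos'].round(2),s['eef_pos'],s['tool_rot'],s['force'])
p,d=viewer.get_image('wrist'); W=full('wrist',d); cv2.imwrite('pics/f.png',p[:,:,::-1])
for r in silhouettes('wrist','key')[:2]:
    P=pts('wrist',d,r['pixels']);P=P[(P[:,2]>145)&(P[:,2]<158)]; print(r['score'],r['xy'],len(P),P.mean(0),cv2.minAreaRect(P[:,:2].astype(np.float32)))
measure('wrist',p,d)
E
```

```text
clock: 10.2
eef_pos: [567.3, -109.3, 219.6]
tool_rot: [-3.141, -0.002, 3.136]
force: [-0.5, 0.2, -0.7]
width: 34.0
gripper_force: 0.0
[ 0.6   0.66 -0.74  1.74  0.53  0.95  1.21] [ 567.26411909 -109.29684615  219.5688148 ] [-3.14146718e+00 -2.18741888e-03  3.13562419e+00] [-0.46837243  0.21574356 -0.66585067]
0.83 [322.8, 217.9] 626 [ 567.23084757 -106.90962162  150.83908169] ((568.6917724609375, -106.91027069091797), (8.97412109375, 34.100101470947266), 82.58687591552734)
wrist collar 2168 [521.5  34.7 103.3] [495.7  30.5  76.8] [557.   44.5 109.9]
wrist key 841 [ 567.4 -107.7  150.7] [ 552.2 -188.3  123.7] [ 597.5 -102.3  152.1]
wrist tabtop 611 [ 527.8 -106.8  122.2] [ 518.2 -113.3  119.6] [ 538.4 -100.9  123.4]
wrist white 749 [ 516.4 -105.    95.2] [ 506.6 -120.    89.3] [561.  -93.9  99.9]
 white hist [118 131  69 155  46   0   0   0   0   0   0   0   0   0   0   0   0   0
   0   0   0   0   0   0   0   0   0   0   0   0   0   0]
wrist pipe 10062 [526.3 -47.7  96.7] [ 508.5 -138.5   87.3] [548.1  20.3  99.6]
wrist brass 94 [ 550.1 -107.5   96. ] [ 546.  -111.2   89.2] [ 555.5 -103.    99.4]
wrist neck 25570 [ 554.7 -144.9  257.4] [ 509.2 -183.    93.8] [ 574.  -110.4  287.4]
 axis fit x=a*y+b [-4.13303428e-03  5.27129245e+02]
 key fit dy/dx -1.4176041001067814
```

View pics/f.png

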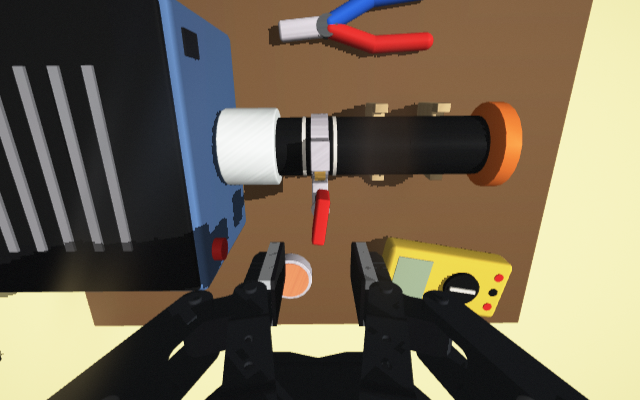

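The band now sits between the two lines (cols 305 and 334, band at 319). The key is at (321,217), turned about 7° clockwise. I'll descend and align.

```bash
python3 -m creep '[{"jaw":-0.2,"xyz":[-1.4,2.4,25],"angular":[0,0,0.13]},{"jaw":-0.2,"xyz":[-1.4,2.4,55],"angular":[0,0,0.13]},{"jaw":-0.2,"xyz":[-1.4,2.4,75],"angular":[0,0,0.13]},{"jaw":-0.2,"xyz":[-1.4,2.4,75],"angular":[0,0,0.13]},{"jaw":-0.2,"xyz":[-1.4,2.4,75],"angular":[0,0,0.13]}]'; python3 -c "
from h import *
s=ctrl.read_state();print(s['qpos'].round(2),s['eef_pos'],s['tool_rot'],s['force'])"
```

```text
clock: 10.92
eef_pos: [569.9, -106.6, 145.9]
tool_rot: [3.141, 0.001, 3.006]
force: [0.7, -0.7, 0.3]
width: 34.1
gripper_force: 0.0
[ 0.53  0.74 -0.63  1.8   0.59  0.8   1.03] [ 569.90470035 -106.61548188  145.92883143] [3.14143281e+00 5.83226136e-04 3.00585879e+00] [ 0.72460306 -0.73279593  0.2593856 ]
```

```bash
python3 -m creep '[{"jaw":-1,"xyz":[1,0,0],"angular":[0,0,0]},{"jaw":-1,"xyz":[1,0,0],"angular":[0,0,0]},{"jaw":-1,"xyz":[1,0,0],"angular":[0,0,0]},{"jaw":-1,"xyz":[1,0,0],"angular":[0,0,0]}]'; python3 -m creep '[{"jaw":-1,"xyz":[1,0,0],"angular":[0,0,0.15]},{"jaw":-1,"xyz":[1,0,0],"angular":[0,0,0.3]},{"jaw":-1,"xyz":[1,0,0],"angular":[0,0,0.3]}]'
```

```text
clock: 11.42
eef_pos: [569.1, -106.8, 146.2]
tool_rot: [-3.141, 0.001, 3.006]
force: [-0.9, -1.2, 6.3]
width: 7.8
gripper_force: 60.7
clock: 11.8
eef_pos: [569.0, -106.7, 146.3]
tool_rot: [3.141, 0.003, 2.707]
force: [1.5, -1.9, 6.5]
width: 7.9
gripper_force: 60.7
```

```bash
python3 -m creep '[{"jaw":-1,"xyz":[0,0,0],"angular":[0,0,0.17]},{"jaw":-1,"xyz":[0,0,0],"angular":[0,0,0.34]},{"jaw":-1,"xyz":[0,0,0],"angular":[0,0,0.51]},{"jaw":-1,"xyz":[0,0,0],"angular":[0,0,0.68]},{"jaw":-1,"xyz":[0,0,0],"angular":[0,0,0.85]},{"jaw":-1,"xyz":[0,0,0],"angular":[0,0,1.02]},{"jaw":-1,"xyz":[0,0,0],"angular":[0,0,1.19]},{"jaw":-1,"xyz":[0,0,0],"angular":[0,0,1.36]},{"jaw":-1,"xyz":[0,0,0],"angular":[0,0,1.5]},{"jaw":-1,"xyz":[0,0,0],"angular":[0,0,1.6]},{"jaw":-1,"xyz":[0,0,0],"angular":[0,0,1.6]}]';  python3 -c "
from h import *
s=ctrl.read_state();print(s['qpos'].round(2),s['torque'])"
```

```text
clock: 13.18
eef_pos: [569.3, -106.7, 146.3]
tool_rot: [3.138, -0.001, 1.108]
force: [1.7, -0.8, 6.5]
width: 7.8
gripper_force: 60.9
[ 0.21  0.66 -0.11  1.82  0.11  0.67 -0.43] [-0.29132809 -0.18304373 -0.03511226]
```

Remaining about 0.87 rad to yaw ≈ 0.24.

```bash
python3 -m creep '[{"jaw":-1,"xyz":[0,0,0],"angular":[0,0,0.17]},{"jaw":-1,"xyz":[0,0,0],"angular":[0,0,0.34]},{"jaw":-1,"xyz":[0,0,0],"angular":[0,0,0.5]},{"jaw":-1,"xyz":[0,0,0],"angular":[0,0,0.65]},{"jaw":-1,"xyz":[0,0,0],"angular":[0,0,0.75]},{"jaw":-1,"xyz":[0,0,0],"angular":[0,0,0.75]}]';  python3 -c "
from h import *
s=ctrl.read_state();print(s['qpos'].round(2),s['torque'])"; python3 -m creep '[{"jaw":-1,"xyz":[0,0,0],"angular":[0,0,0.06]},{"jaw":-1,"xyz":[0,0,0],"angular":[0,0,0.12]},{"jaw":-1,"xyz":[0,0,0],"angular":[0,0,0.17]},{"jaw":-1,"xyz":[0,0,0],"angular":[0,0,0.17]}]';  python3 -c "
from h import *
s=ctrl.read_state();print(s['qpos'].round(2),s['torque'])"
```

```text
clock: 13.92
eef_pos: [569.4, -106.8, 146.3]
tool_rot: [3.14, -0.003, 0.358]
force: [0.5, -0.8, 6.8]
width: 7.8
gripper_force: 61.0
[ 0.07  0.66  0.11  1.82 -0.11  0.66 -0.98] [-0.30219926 -0.20491619 -0.07187304]
clock: 14.42
eef_pos: [569.4, -107.0, 146.3]
tool_rot: [3.139, -0.003, 0.192]
force: [1.4, -1.6, 7.3]
width: 8.0
gripper_force: 65.1
[ 0.04  0.66  0.15  1.82 -0.15  0.66 -1.1 ] [-0.45326317 -0.10629701  0.88596543]
```

```bash
python3 -m creep '[{"jaw":-1,"xyz":[0,0,0],"angular":[0,0,0.04]},{"jaw":-1,"xyz":[0,0,0],"angular":[0,0,0.04]}]';  python3 -c "
from h import *
s=ctrl.read_state();print(s['qpos'].round(2),s['torque'])"; python3 -m creep '[{"jaw":-1,"xyz":[0,0,0],"angular":[0,0,0]},{"jaw":-0.3,"xyz":[0,0,0],"angular":[0,0,0]},{"jaw":-0.2,"xyz":[0,0,0],"angular":[0,0,0]},{"jaw":-0.2,"xyz":[0,0,-40],"angular":[0,0,0]},{"jaw":-0.2,"xyz":[0,0,-90],"angular":[0,0,0]},{"jaw":-0.2,"xyz":[0,0,-110],"angular":[0,0,0]},{"jaw":-0.2,"xyz":[0,0,-110],"angular":[0,0,0]}]'
python3 - <<'E'
from m import *
s=ctrl.read_state();print(s['eef_pos'],s['tool_rot'])
p,d=viewer.get_image('wrist'); cv2.imwrite('pics/g.png',p[:,:,::-1])
for r in silhouettes('wrist','key')[:1]:
    P=pts('wrist',d,r['pixels']);P=P[(P[:,2]>145)&(P[:,2]<158)]; print(r['score'],r['xy'],cv2.minAreaRect(P[:,:2].astype(np.float32)))
measure('wrist',p,d)
E
```

```text
clock: 14.68
eef_pos: [569.4, -107.1, 146.3]
tool_rot: [3.139, -0.003, 0.154]
force: [1.3, -2.2, 7.7]
width: 7.5
gripper_force: 77.0
[ 0.03  0.67  0.16  1.82 -0.16  0.66 -1.13] [-0.45527176 -0.14048421  1.36859811]
clock: 15.55
eef_pos: [568.4, -106.4, 256.4]
tool_rot: [3.141, -0.003, 0.146]
force: [0.7, -0.2, -0.2]
width: 33.9
gripper_force: 0.0
[ 568.39769426 -106.40080457  256.40270182] [ 3.14120441e+00 -2.55130389e-03  1.46349988e-01]
0.91 [318.3, 198.5] ((567.5775756835938, -105.8953628540039), (32.74319076538086, 9.024240493774414), 13.899385452270508)
wrist collar 1459 [539.2  36.1 101.1] [503.3  30.6  73.4] [560.4  45.  108.1]
wrist key 551 [ 572.2 -105.9  148.6] [ 553.9 -186.6  124.7] [597.7 -99.9 150. ]
wrist tabtop 364 [ 528.3 -105.8  120.1] [ 517.5 -112.3  116.2] [537.5 -99.8 121.2]
wrist white 215 [536.  -95.8  94.6] [ 510.6 -120.    88.7] [563.2 -93.2  98.1]
 white hist [ 3  0 46 67 41  0  0  0  0  0  0  0  0  0  0  0  0  0  0  0  0  0  0  0
  0  0  0  0  0  0  0  0]
wrist pipe 5723 [531.6 -43.   94.9] [ 510.8 -133.8   87. ] [546.2  21.3  97.6]
wrist brass 42 [ 541.8 -103.    97. ] [ 537.8 -105.2   88.1] [ 548.6 -101.7   99.8]
wrist neck 22685 [ 580.7 -143.5  299.8] [ 524.4 -177.2   95.7] [ 587.4 -110.9  322.5]
 axis fit x=a*y+b [1.25665504e-02 5.29026521e+02]
 key fit dy/dx -1.0994226547484096
```

View pics/g.png

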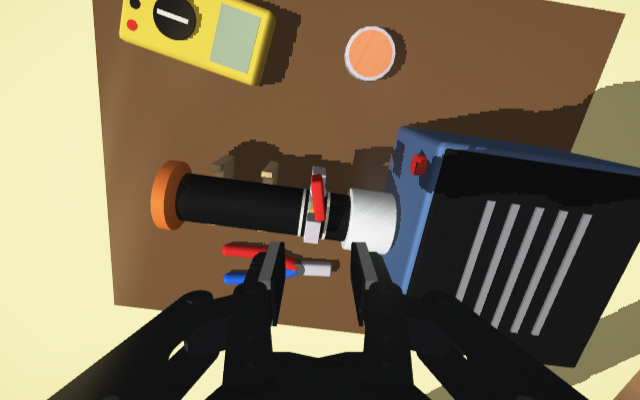

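The key is turned to 13.9°, so screw ≈ 2.90, the stop. I'll do a final check of band and pipe position.

Run:
```python
from m import *
for c in ['wrist','top','side']:
    p,d=viewer.get_image(c); W=full(c,d); x,y,z=W[...,0],W[...,1],W[...,2]; h=cv2.cvtColor(p,cv2.COLOR_RGB2HSV).astype(int)
    ok=(d>0)&(abs(x-518)<9)&(h[...,1]<60)&(h[...,2]>100)&(y<-60)&(y>-138)
    l=ok&(z>85)&(z<100.3); t=ok&(z>108)&(z<125)
    print(c,'white/band hist y -130..-85 by 1:',np.histogram(y[l],np.arange(-130,-84,1))[0].tolist())
    t=(d>0)&(abs(x-528)<10)&(z>115)&(z<125)&(y<-60)&(y>-138)
    if t.sum(): print('tab',np.percentile(y[t],[2,50,98]).round(1))
    cl=(d>0)&(h[...,0]>5)&(h[...,0]<18)&(h[...,1]>180)&(z>60)&(y>0)&(y<130)&(abs(x-528)<40)
    if cl.sum(): print('collar',np.percentile(y[cl],[2,50,98]).round(1))
    if c=='wrist':
        cv2.imwrite('pics/i.png',cv2.resize(p[150:260,270:410,::-1],None,fx=5,fy=5,interpolation=2))
for t in ['meter','pliers','tin']:
    for r in silhouettes('side',t)[:1]:
        print(t,r['score'],r['xy'])
```

```text
wrist white/band hist y -130..-85 by 1: [0, 0, 0, 0, 0, 0, 0, 0, 3, 13, 13, 10, 0, 0, 0, 0, 0, 0, 0, 0, 0, 0, 0, 0, 0, 0, 0, 0, 0, 1, 3, 0, 0, 6, 13, 13, 11, 0, 0, 0, 0, 0, 0, 0, 0]
tab [-113.3 -106.5  -99.8]
collar [27.8 34.  45. ]
top white/band hist y -130..-85 by 1: [0, 0, 0, 0, 0, 0, 0, 0, 0, 0, 0, 0, 0, 0, 0, 0, 0, 0, 0, 0, 0, 0, 0, 0, 0, 0, 0, 0, 0, 0, 0, 3, 9, 3, 6, 7, 0, 0, 0, 0, 0, 0, 0, 0, 0]
collar [26.9 35.2 43. ]
side white/band hist y -130..-85 by 1: [0, 0, 0, 0, 0, 0, 0, 3, 2, 0, 1, 0, 1, 1, 0, 0, 3, 1, 3, 2, 2, 1, 1, 2, 3, 2, 1, 5, 5, 6, 6, 3, 1, 3, 3, 3, 1, 2, 0, 0, 0, 0, 0, 0, 0]
tab [-113.7 -102.1  -97.7]
collar [18.4 44.3 47.2]
meter 0.93 [243.5, 254.5]
pliers 0.62 [413.6, 233.1]
```

View pics/i.png

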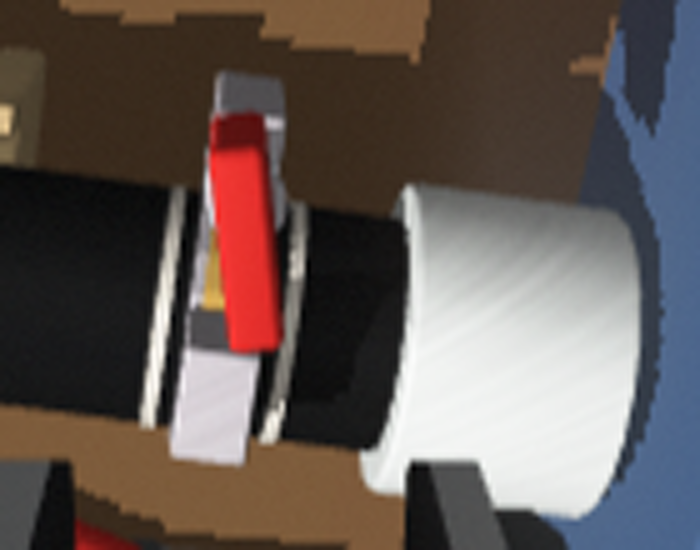

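The band lies between the lines with a gap on both sides, the pipe is against the neck, and the key is at its stop.

```bash
python3 -c "
from cell import ctrl
print(ctrl.finish_job())"
```

```text
the job is handed in; nothing more can be done
None
```

The job is handed in: by the last camera check the pipe is home against the neck, the band is between the lines (about 1 mm off centre, neither covered) and the key is at its stop (≈2.90 rad). The gripper is clear and the arm never went near the bystanders, though I only partly checked them by camera (no final reading on the tin).

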